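Post the slide mailer through the specimen hatch

ROBOT

A 7-joint arm with a two-finger parallel gripper is mounted at the origin on the work surface. World frame = base frame: x ahead of the robot, y to its left, z up, the work surface at z = 0. Lengths are in m, angles in rad, forces in N, time in s.
With the tool pointing down it reaches from about 0.4 to 0.85 m from the base axis. Payload 10.4 kg.
Tool frame: the origin (TCP) lies on the centre line of the jaws, within the pads' length; the fingertips stand r.finger_overhang ahead of it and the grasp point (between the pads) lies 5 mm behind it (r.finger_overhang is the distance from the TCP to the fingertips, in m); z points along the fingers, y is the line along which they close (so a half turn about z gives the same grasp; the last joint's range is limited). The gripper opens to 87 mm and grips with 3 to 60 N. Pads are 19 mm wide; open, the fingers measure 117 mm over their backs; the gripper's body (75 mm by 190 mm) begins 51 mm behind the grasp point.
Start: joints at [-1.133, 0.332, -0.065, 1.46, 0.022, 1.35, -0.088], TCP at [0.278, 0.56, 0.237] pointing down, gripper open.
Joint ranges: [-2.6, 2.6], [-0.5, 2.12], [-1.47, 1.34], [0.16, 2.42], [-1.27, 4.41], [0.06, 2.06], [-2.6, 2.6]. Speed limits (rad/s): [2.22, 2.22, 2.79, 2.79, 3.14, 3.14, 3.14].

INTERFACE

Orientations are given as a unit quaternion [x, y, z, w].
In Python, from bench import read_state, viewer, r gives the robot as it stands.
- The arm moves only by the tool carry_out, never from a script. Its argument "moves" is a list of rows, each a list of 6 numbers: the shift along the tool's x, y, z in units of 40 mm (1.0 is 40 mm), then the turn, a rotation vector about the tool's x, y, z in units of 8 degrees (1.0 is 8 degrees). A call has 1 to 20 rows; each row shifts and turns the commanded pose from where the row before left it, along the tool's axes as they then stand; what a row does not reach is not made up. A row lasts 1/8 s, in which the tool goes at most 62.5 mm and 10.7 degrees, less where a joint would pass 70% of its speed; a pose out of reach is approached as far as the arm can. A call is refused whole if a number of a shift passes 1 or a number of a turn 1, either way. A call with a gripper value outside its range is refused whole. "fingers" is the finger opening in mm, from 0 to 87, set as the call begins (left out, the last holds). The fingers move at their own pace and stop on an object; "force" is the grip in N (left out, the last holds). Time passes only in rows, so rows that do not move let the fingers close. It gives the time, the measured TCP pose, the force, the opening and the grip force at its end, in the units of the state.
- read_state(): the state, without advancing time (a new reading comes with each control period).
- viewer.camera(name): name is "side" or "top" or "wrist"; returns a dict with "pixels" (420x560x3 uint8, red, green, blue), "range_z" (420x560 float32, m along the optical axis (not along the pixel's ray), 0 where there is no reading), "fx", "fy", "cx", "cy" (pixels), "k1" (the pictures are not rectified: a ray, as slopes to the right and down, at radius r is drawn at 1 + k1 r^2 times it, then the intrinsics apply), "xyz" and "orientation" of the camera in the world. Camera axes: x right, y down, z forward; pixel columns grow to the right and rows downward; lengths in m; the calibration is good to about 2 mm. A picture is of the moment at which its call begins.
- r.close_job(): hands the job in; it is judged then, once.
The state is a dict: "time": time; "joint_positions": joint angles; "joint_vel": joint speeds; "joint_torque": joint torques, N m; "ee_pos": TCP position; "eef_rot": TCP orientation; "ft_force": force on the tool from outside, world axes, zero at the start; "torque": the same for the moment, N m; "width": finger opening in m; "grip_force": force on a finger pad.
Only numpy, scipy, OpenCV 4.12 (cv2) and the standard library are available. Lean on these libraries where they do the work, as an engineer would, in place of code of your own. Each camera call takes 0.05 s, during which the arm holds its last target. There are 200 camera calls.

TASK

With your fingertips, gently push the flat rectangular slide mailer along its lane of the specimen hatch and in under its hanging flap, until it drops over the lip and lies flat in the tray behind. Then draw your fingers back out so that the flap swings shut. Do not pick the mailer up, and leave the round pot in the other lane and everything else on the bench where it stands.

Things in the scene. Friction and masses are not known exactly. Their poses are not given: they have to be found in the camera images.
- hatch: Two-lane specimen hatch, fixed. Origin on the bench under the flap line, midway between lanes; x points along the lanes, inwards (away from the robot), y left, z up; yaw varies. mm in its frame: flat apron, top z=50, x=-170 to the lip at +4, 204 wide. Lane centres y=+55 and -55, each between guide rails 60 apart (clear), 10 tall, 6 thick, x=-165 to -15.
- tray (a point): Tray behind the lip: floor point at hatch x=62, y=0, z=35 mm. One bay per lane, open above, hatch x=4 to 120, 70 mm wide, walls up to z=50. The lip is a 15 mm step down from the apron to this floor.
- lintel (a point): Middle of the lintel's underside (hatch x=0, y=0, z=122 mm). Frame at x=-4 to +4: a 72 mm wide doorway over each lane, posts and lintel up to z=130, nothing above. Upright fingers meet the lintel before they reach the lip; leaned back 25 to 40 degrees, tips pointing forward and down, they reach in under it.
- flap_left (a joint): Angle in rad of the light grey flap (50 g, 66 wide, 4 mm thick) in the left lane's doorway (hatch y=+55): hinged at hatch z=118, lower edge at z=56 mm. 0 = hanging shut, grows as the lower edge swings inwards, at most 1.4. Swings only inwards and falls shut by its own weight.
- flap_right (a joint): The same for the right lane's flap (hatch y=-55).
- mailer: Loose flat white plastic box, ribbed top, 80 long (x) x 50 wide (y) x 18 mm high, 60-130 g. Origin: centre of underside, z up. Starts on the apron in either lane, about along it, centre 80 to 105 mm before the flap line. Opens the flap itself when pushed; once over half is past the lip it tips nose-down, and it drops into the tray only when its rear edge is pushed past the lip.
- pot: Loose round specimen pot with a white screw lid, 44 mm diameter, 40 mm tall, standing on the apron in the other lane. Origin at the centre of its underside. Leave alone.
- rack: Loose white tube rack 110 x 60 mm, about 90 mm tall with its capped tubes, beside the hatch's left (+y) side. Leave alone. Origin at the centre of its underside.
- marker: Loose black marker pen, 130 x 12 x 12 mm, on the bench beside the hatch's right (-y) side. Leave alone. Origin at the centre of its underside.
- dropper: Loose amber dropper bottle, 32 mm diameter, 75 mm tall, on the bench beside the hatch's right side. Leave alone. Origin at the centre of its underside.
- dishes: Loose stack of three clear culture dishes, 90 mm diameter, 42 mm tall, right part of the bench. Leave alone. Origin at the centre of its underside.
- tipbox: Loose blue pipette-tip box with clear lid, 120 x 82 x 80 mm, left part of the bench. Leave alone. Origin at the centre of its underside.
- counter: Loose grey hand tally counter, 75 x 55 x 38 mm, left part of the bench. Leave alone. Origin at the centre of its underside.
There are look-alikes about, which are no part of the job. Leave any orange, turquoise or yellow look-alike of the mailer alone.

How it is judged:
By the outcome, as a careful person would: the job done as asked, in the order asked, and still so for the second after the job is handed in, with the robot touching nothing.
It also fails if it takes over 32 s, if anything falls off the work surface, if the arm or the gripper's body presses on something with over 40 N, if the wrist force passes 120 N, or if a joint passes its speed limit or range.

## Working session

There is one attempt and no reset: what is moved stays moved. The work goes in short steps, Python scripts to look and compute and a tool call to move; the robot and the scene stay as the last step left them, time stands still between calls to the robot, and variables do not carry over. Pictures are saved under pics/ and viewed, at most 10 in all, crops included, and the job is handed in when it is done.

Besides the shell and the picture viewer there is one more tool, called after "Emit:" by a JSON object that holds its "op" and its "data". carry_out: Moves the arm, as the interface text tells. Its arguments: {"type":"object","properties":{"moves":{"type":"array","items":{"type":"array","items":{"type":"number"}}},"fingers":{"type":"number"},"force":{"type":"number"}},"required":["moves"]}

```bash
ls; mkdir -p pics
cat > h.py <<'E'
import numpy as np, cv2
from scipy.spatial.transform import Rotation as R
from bench import read_state, viewer, r
def cam(n):
    c=viewer.camera(n); cv2.imwrite
    c['R']=R.from_quat(c['orientation']).as_matrix(); c['t']=np.array(c['xyz']); return c
def save(c,f): cv2.imwrite('pics/'+f,c['pixels'][:,:,::-1])
def rays(c,uv):
    K=np.array([[c['fx'],0,c['cx']],[0,c['fy'],c['cy']],[0,0,1.]])
    p=cv2.undistortPoints(np.array(uv,float).reshape(-1,1,2),K,np.array([c['k1'],0,0,0.]))[:,0]
    return np.c_[p,np.ones(len(p))]
def onplane(c,uv,z):
    d=rays(c,uv)@c['R'].T; return c['t']+d*((z-c['t'][2])/d[:,2])[:,None]
def cloud(c):
    h,w=c['range_z'].shape; v,u=np.mgrid[:h,:w]
    return ((rays(c,np.c_[u.ravel(),v.ravel()])*c['range_z'].reshape(-1,1))@c['R'].T+c['t']).reshape(h,w,3)
E
python3 - <<'E'
from h import *
for n in('top','side'):
    c=cam(n); save(c,n+'0.png'); print(n,c['xyz'],c['R'].round(2).tolist(),c['fx'],c['k1'])
s=read_state();print(s['time'],s['ee_pos'],s['eef_rot'],r.finger_overhang)
E
```

```text
pics
top [0.39914841 0.01515011 1.42208581] [[0.01, -1.0, 0.08], [-1.0, -0.01, -0.02], [0.02, -0.08, -1.0]] 533.4448933665088 -0.04628857694760648
side [ 0.30925155 -0.70925459  0.8598754 ] [[0.97, -0.17, 0.18], [-0.25, -0.71, 0.66], [0.01, -0.69, -0.73]] 388.77597297994276 0.0028848246707542484
0.1 [0.27777786 0.55953211 0.23584676] [ 2.28355295e-01  9.73577668e-01 -6.10170826e-04 -1.09815293e-04] 0.014
```

View pics/top0.png

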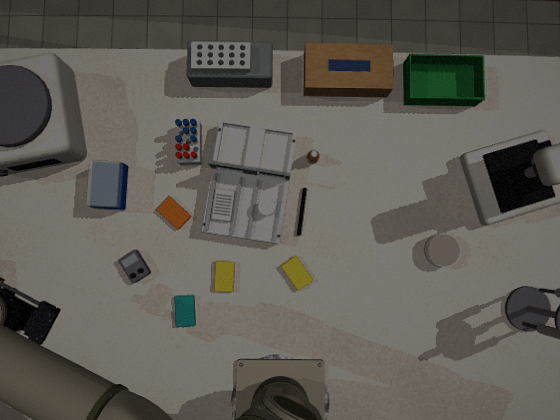

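View pics/side0.png

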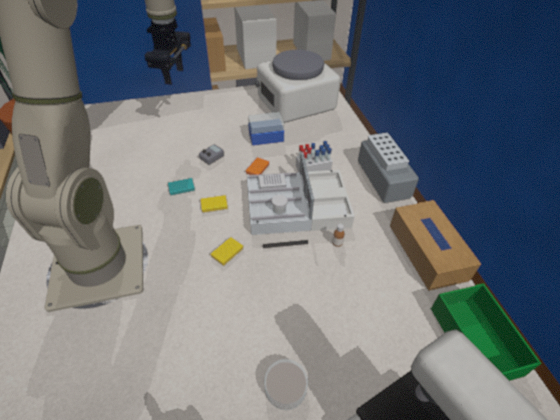

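Top view: the mailer is the ribbed white box at (222,205) in the left lane, with the pot at (264,205) in the right lane. Things that could be mistaken for it are the orange (173,213), yellow (224,276) and (297,272), and turquoise (185,311) boxes, and the white pot lid (264,205). I choose (222,205) and check it in a close crop.

Run:
```python
from h import *
c=cam('top'); P=cloud(c)
im=c['pixels'][110:255,165:325,::-1]
cv2.imwrite('pics/crop.png',cv2.resize(im,None,fx=5,fy=4.1,interpolation=cv2.INTER_CUBIC)[:600,:800])
sub=np.zeros(P.shape[:2],bool); sub[115:250,198:300]=1
z=P[...,2]
print(np.histogram(z[sub],bins=np.arange(0,.15,.005)))
m=sub&(z>.12)&(z<.14); q=P[m]; print('lintel',m.sum(),cv2.minAreaRect((q[:,:2]*1000).astype(np.float32)),q[:,2].mean())
yaw=None
q2=(q[:,:2]*1000); u,s,vt=np.linalg.svd(q2-q2.mean(0),full_matrices=False); print(q2.mean(0),vt[0],s)
m=sub&(z>.03)&(z<.14); q=P[m]; print('hatch',cv2.minAreaRect((q[:,:2]*1000).astype(np.float32)))
m=np.zeros_like(sub); m[175:240,205:240]=1; m&=(z>.0635)&(z<.075)
n,l,st,ce=cv2.connectedComponentsWithStats(m.astype(np.uint8))
for i in range(1,n):
  if st[i,4]>50:
    q=P[l==i]; print('mailer',st[i],cv2.minAreaRect((q[:,:2]*1000).astype(np.float32)),q[:,2].mean())
```

```text
(array([1672,  147,   25,   29,   11,  142, 1076,  890,  519, 2617, 1835,
        446,  360,  419,  119,   26,   35,  147,  108,   14,    8,    6,
          6,    9,   32,  153,  110,    5,    0]), array([0.   , 0.005, 0.01 , 0.015, 0.02 , 0.025, 0.03 , 0.035, 0.04 ,
       0.045, 0.05 , 0.055, 0.06 , 0.065, 0.07 , 0.075, 0.08 , 0.085,
       0.09 , 0.095, 0.1  , 0.105, 0.11 , 0.115, 0.12 , 0.125, 0.13 ,
       0.135, 0.14 , 0.145]))
lintel 300 ((599.1829833984375, 82.20565795898438), (203.53424072265625, 8.979022979736328), 81.75235748291016) 0.1288767572883314
[598.81562084  81.74022801] [0.14316951 0.98969818] [1020.13732934   43.81583794]
hatch ((582.033203125, 112.71212005615234), (259.88916015625, 297.1463623046875), 81.81090545654297)
mailer [212 189  23  33 547] ((513.737060546875, 150.96067810058594), (51.67325973510742, 80.08142852783203), 86.00603485107422) 0.06782434784634789
```

View pics/crop.png

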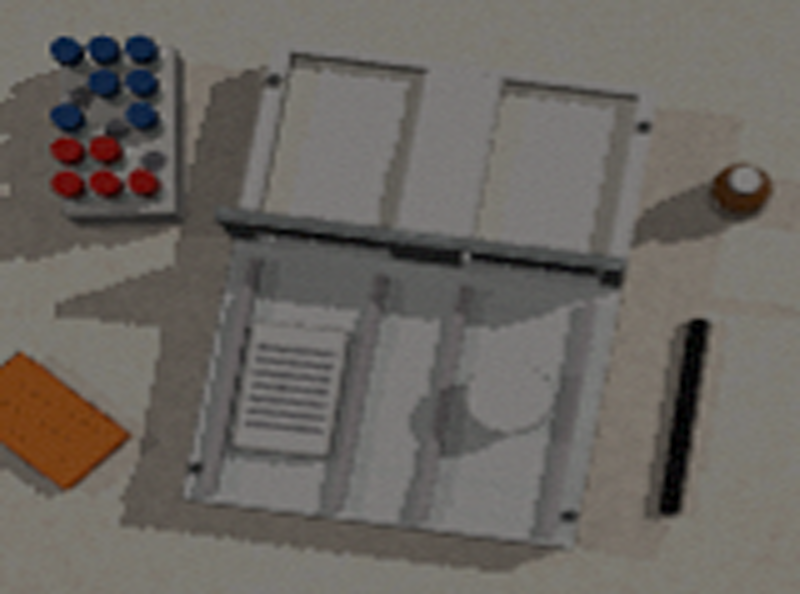

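The crop confirms it: ribbed white box in the left lane at crop pixel (290,385), pot at (510,395) in the right lane. I'll close the fingers, lean back 33° and come down behind it.

```bash
cat >> h.py <<'E'
O=np.array([.599,.082,0]); HX=np.array([.9898,-.1425,0]); HY=np.array([.1425,.9898,0]); H=np.c_[HX,HY,[0,0,1]]
def plan(tip,lean=33):
    "total turn (8deg units) then total shift (40mm units) in the turned frame, to bring closed fingertips to hatch-frame tip (mm)"
    s=read_state(); a=np.radians(lean); z=np.array([np.sin(a),0,-np.cos(a)]); y=np.array([0,1,0]); T=H@np.c_[np.cross(y,z),y,z]
    C=R.from_quat(s['eef_rot']).as_matrix(); p=np.array(s['ee_pos'])
    now=H.T@(p+.014*C[:,2]-O)*1000
    print('t',s['time'],'tip now',now.round(1),'F',np.round(s['ft_force'],1))
    print('turn',(np.degrees(R.from_matrix(C.T@T).as_rotvec())/8).round(2))
    tgt=O+H@(np.array(tip)/1000)-.014*T[:,2]
    print('shift',(T.T@(tgt-p)/.04).round(2))
E
python3 - <<'E'
from h import *
plan((-160,56,140))
c=cam('top');P=cloud(c)
m=np.zeros(P.shape[:2],bool); m[185:225,250:280]=1; m&=(P[...,2]>.083)&(P[...,2]<.1)
q=P[m]; print('pot',m.sum(),(H.T@(q.mean(0)-O)*1000).round(1))
E
```

```text
t 0.15 tip now [-386.   426.9  222. ] F [ 0.   0.1 -0.3]
turn [-0.66 -4.09 -2.21]
shift [-3.43 -9.27  4.74]
pot 231 [-84.  -56.1  89. ]
```

Emit:
{"op": "carry_out", "data": {"moves": [[0,0,0,-0.11,-0.68,-0.37],[0,0,0,-0.11,-0.68,-0.37],[0,0,0,-0.11,-0.68,-0.37],[0,0,0,-0.11,-0.68,-0.37],[0,0,0,-0.11,-0.68,-0.37],[0,0,0,-0.11,-0.68,-0.37],[-0.31,-0.84,0.43,0,0,0],[-0.31,-0.84,0.43,0,0,0],[-0.31,-0.84,0.43,0,0,0],[-0.31,-0.84,0.43,0,0,0],[-0.31,-0.84,0.43,0,0,0],[-0.31,-0.84,0.43,0,0,0],[-0.31,-0.84,0.43,0,0,0],[-0.31,-0.84,0.43,0,0,0],[-0.31,-0.84,0.43,0,0,0],[-0.31,-0.84,0.43,0,0,0],[-0.31,-0.84,0.43,0,0,0],[0,0,0,0,0,0]], "fingers": 0, "force": 20}}

```text
time: 2.45
ee_pos: [0.4409, 0.1605, 0.151]
eef_rot: [0.07, 0.957, -0.02, 0.282]
ft_force: [0.3, 0.9, 0.3]
width: 0.0005
grip_force: 0.0
```

Run:
```python
from h import *
plan((-160,57,57)); print(read_state()['width'])
c=cam('wrist'); save(c,'w1.png')
```

```text
t 2.45 tip now [-160.1   55.2  139.2] F [0.3 0.9 0.3]
turn [-0.01 -0.02 -0.02]
shift [1.12 0.04 1.72]
0.0005199692158997778
```

View pics/w1.png

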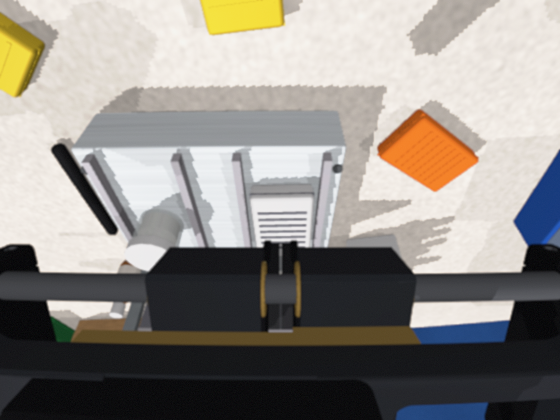

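The wrist view shows the mailer's rear edge at about (282,188), centred under the fingers, with the lane's rails at (240,155) and (328,155). A quick check of the rear edge and apron edge from here.

Run:
```python
from h import *
c=cam('wrist')
print((H.T@(onplane(c,[(252,195),(313,194)],.068)-O).T*1000).T.round(1))
print((H.T@(onplane(c,[(100,150),(342,150)],.05)-O).T*1000).T.round(1))
P=cloud(c)
for u,v in [(282,178),(282,190),(282,200),(290,165),(100,160)]: print(u,v,(H.T@(P[v,u]-O)*1000).round(1))
```

```text
[[-135.    35.2   68. ]
 [-136.    81.5   68. ]]
[[-164.9  -77.1   50. ]
 [-163.7  102.    50. ]]
282 178 [-136.9   58.1   51.2]
282 190 [-131.5   58.1   59.2]
282 200 [-128.7   58.    67.3]
290 165 [-150.3   64.1   51.1]
100 160 [-155.7  -80.8   50.4]
```

Emit:
{"op": "carry_out", "data": {"moves": [[0.22,0.01,0.34,0,0,0],[0.22,0.01,0.34,0,0,0],[0.22,0.01,0.34,0,0,0],[0.22,0.01,0.34,0,0,0],[0.2,0,0.3,0,0,0],[0,0,0,0,0,0]]}}

```text
time: 3.3
ee_pos: [0.441, 0.1644, 0.0735]
eef_rot: [0.068, 0.957, -0.021, 0.283]
ft_force: [0.6, 0.2, 0.8]
width: 0.0004
grip_force: 0.0
```

Run:
```python
from h import *
plan((-60,57,56))
```

```text
t 3.3 tip now [-160.5   59.    61.8] F [0.6 0.2 0.8]
turn [-0.01 -0.01  0.01]
shift [-2.03 -0.05  1.49]
```

Emit:
{"op": "carry_out", "data": {"moves": [[0.08,-0.02,0.12,0,0,0],[0,0,0,0,0,0],[-0.126,0,0.082,0,0,0],[-0.126,0,0.082,0,0,0],[-0.126,0,0.082,0,0,0],[-0.126,0,0.082,0,0,0],[-0.126,0,0.082,0,0,0],[-0.126,0,0.082,0,0,0],[-0.126,0,0.082,0,0,0],[-0.126,0,0.082,0,0,0],[-0.126,0,0.082,0,0,0],[0,0,0,0,0,0]]}}

```text
time: 4.8
ee_pos: [0.495, 0.1562, 0.0684]
eef_rot: [0.068, 0.956, -0.02, 0.283]
ft_force: [-0.4, -0.5, 0.4]
width: 0.0009
grip_force: 0.0
```

Run:
```python
from h import *
plan((-20,57,56)); c=cam('top'); P=cloud(c)
z=P[...,2]; m=np.zeros(z.shape,bool); m[165:240,205:245]=1; Q=(P-O)@H*1000
m&=(z>.0635)&(z<.075)&(abs(Q[...,1]-55)<27)&(Q[...,0]<-5)
q=Q[m];print(m.sum(),q[:,0].min(),q[:,0].max(),q[:,1].min(),q[:,1].max())
cv2.imwrite('pics/t2.png',cv2.resize(c['pixels'][110:255,165:325,::-1],None,fx=4,fy=4,interpolation=cv2.INTER_CUBIC))
save(cam('side'),'s2.png')
```

```text
t 4.8 tip now [-105.9   58.6   56.7] F [-0.4 -0.5  0.4]
turn [ 0. -0.  0.]
shift [-1.79 -0.04  1.18]
549 -108.44948801071304 -17.77041276498306 28.331310445870894 78.93130183021523
```

View pics/s2.png

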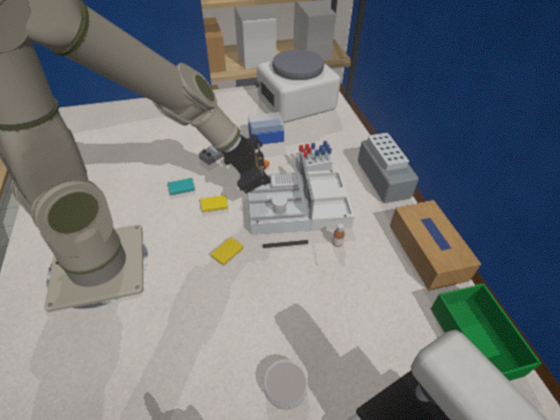

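The side view shows the gripper at (250,170), behind the mailer and clear of the pot (280,203). The depth data puts the mailer's nose near x=-18, so it's sliding. I keep pushing.

Emit:
{"op": "carry_out", "data": {"moves": [[-0.126,0,0.082,0,0,0],[-0.126,0,0.082,0,0,0],[-0.126,0,0.082,0,0,0],[-0.126,0,0.082,0,0,0],[-0.126,0,0.082,0,0,0],[-0.126,0,0.082,0,0,0],[-0.126,0,0.082,0,0,0],[-0.126,0,0.082,0,0,0],[-0.126,0,0.082,0,0,0],[-0.126,0,0.082,0,0,0],[-0.126,0,0.082,0,0,0],[-0.126,0,0.082,0,0,0],[-0.126,0,0.082,0,0,0],[0,0,0,0,0,0]]}}

```text
time: 6.65
ee_pos: [0.5725, 0.1451, 0.0684]
eef_rot: [0.068, 0.956, -0.02, 0.283]
ft_force: [-0.5, -0.1, 0.9]
width: 0.0001
grip_force: 0.0
```

Run:
```python
from h import *
plan((6,57,57)); c=cam('top'); 
a=cv2.resize(c['pixels'][110:255,165:325,::-1],None,fx=2.5,fy=2.5,interpolation=cv2.INTER_CUBIC)
s=cam('side'); b=cv2.resize(s['pixels'][110:255,220:380,::-1],None,fx=2.5,fy=2.5,interpolation=cv2.INTER_CUBIC)
cv2.imwrite('pics/m3.png',np.hstack([a,b]))
```

```text
t 6.65 tip now [-27.6  58.7  56.7] F [-0.5 -0.1  0.9]
turn [ 0. -0.  0.]
shift [-0.71 -0.04  0.45]
```

View pics/m3.png

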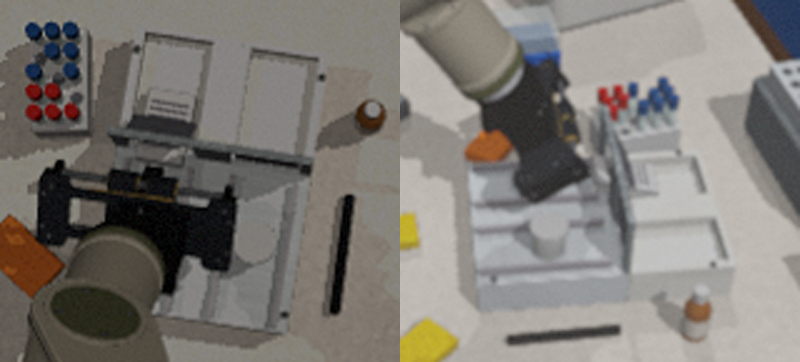

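The mailer's ribbed nose shows beyond the lintel at (172,105) with the flap lifted, and the pot (260,235) is untouched. I finish the push slowly.

Emit:
{"op": "carry_out", "data": {"moves": [[-0.1,0,0.065,0,0,0],[-0.1,0,0.065,0,0,0],[-0.1,0,0.065,0,0,0],[-0.1,0,0.065,0,0,0],[-0.1,0,0.065,0,0,0],[-0.1,0,0.065,0,0,0],[0,0,0,0,0,0]]}}

```text
time: 7.62
ee_pos: [0.6008, 0.1411, 0.0684]
eef_rot: [0.068, 0.956, -0.02, 0.283]
ft_force: [0.7, -0.6, -0.5]
width: 0.0004
grip_force: 0.0
```

```bash
cat > look.py <<'E'
from h import *
import sys
plan((8,57,58)); c=cam('top'); P=cloud(c); Q=(P-O)@H*1000
m=(Q[...,0]>8)&(Q[...,0]<118)&(abs(Q[...,1]-55)<30)
for x in range(10,118,10):
    k=m&(abs(Q[...,0]-x)<5); print(x,np.median(Q[k][:,2]).round(1) if k.any() else None)
a=cv2.resize(c['pixels'][110:255,165:325,::-1],None,fx=2.5,fy=2.5,interpolation=cv2.INTER_CUBIC)
s=cam('side'); b=cv2.resize(s['pixels'][110:255,220:380,::-1],None,fx=2.5,fy=2.5,interpolation=cv2.INTER_CUBIC)
cv2.imwrite('pics/'+sys.argv[1],np.hstack([a,b]))
E
python3 look.py m4.png
```

```text
t 7.625 tip now [ 0.9 58.8 56.7] F [ 0.7 -0.6 -0.5]
turn [ 0. -0.  0.]
shift [-0.17 -0.04  0.07]
10 33.4
20 51.5
30 51.5
40 51.0
50 51.2
60 51.1
70 52.2
80 51.5
90 36.3
100 34.2
110 34.1
```

View pics/m4.png

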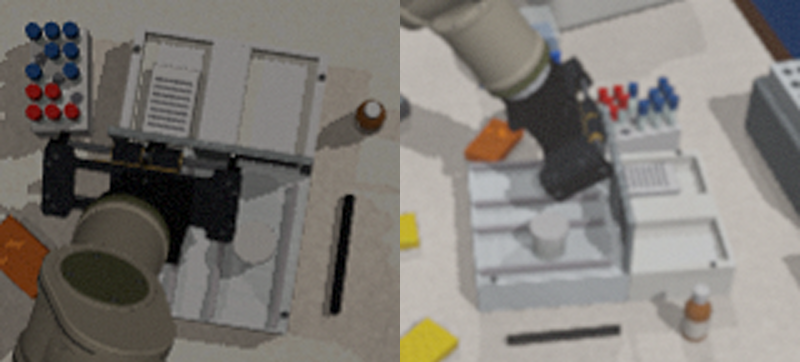

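The mailer lies flat in the tray (top is level at about z=52 from x≈15 to 85). I draw back along the lane, then lift off.

Emit:
{"op": "carry_out", "data": {"moves": [[0.126,0,-0.082,0,0,0],[0.126,0,-0.082,0,0,0],[0.126,0,-0.082,0,0,0],[0.126,0,-0.082,0,0,0],[0.126,0,-0.082,0,0,0],[0.126,0,-0.082,0,0,0],[0.21,0,-0.136,0,0,0],[0.21,0,-0.136,0,0,0],[0.21,0,-0.136,0,0,0],[0.21,0,-0.136,0,0,0],[0.21,0,-0.136,0,0,0],[0.21,0,-0.136,0,0,0],[0.21,0,-0.136,0,0,0],[0.21,0,-0.136,0,0,0],[0.21,0,-0.136,0,0,0],[0.21,0,-0.136,0,0,0],[0.21,0,-0.136,0,0,0],[0.21,0,-0.136,0,0,0],[0,0,0,0,0,0]]}}

```text
time: 10.1
ee_pos: [0.4452, 0.1635, 0.0683]
eef_rot: [0.068, 0.956, -0.02, 0.283]
ft_force: [-0.6, -0.3, 0.6]
width: 0.0006
grip_force: 0.0
```

Emit:
{"op": "carry_out", "data": {"moves": [[-0.2,0,-0.31,0,0,0],[-0.2,0,-0.31,0,0,0],[-0.2,0,-0.31,0,0,0],[-0.2,0,-0.31,0,0,0],[-0.2,0,-0.31,0,0,0],[-0.2,0,-0.31,0,0,0],[-0.2,0,-0.31,0,0,0],[0.4,0,-0.26,0,0,0],[0.4,0,-0.26,0,0,0],[0.4,0,-0.26,0,0,0],[0.4,0,-0.26,0,0,0],[0,0,0,0,0,0],[0,0,0,0,0,0]]}}

```text
time: 11.72
ee_pos: [0.37, 0.1743, 0.1717]
eef_rot: [0.068, 0.956, -0.02, 0.283]
ft_force: [0.3, -0.2, 0.6]
width: 0.0004
grip_force: 0.0
```

```bash
python3 look.py m5.png
```

```text
t 11.725 tip now [-232.2   58.7  160. ] F [ 0.3 -0.2  0.6]
turn [0.01 0.   0.01]
shift [-3.65 -0.04  5.41]
10 None
20 52.0
30 51.3
40 51.2
50 51.9
60 52.4
70 52.3
80 52.0
90 36.3
100 34.8
110 34.4
```

View pics/m5.png

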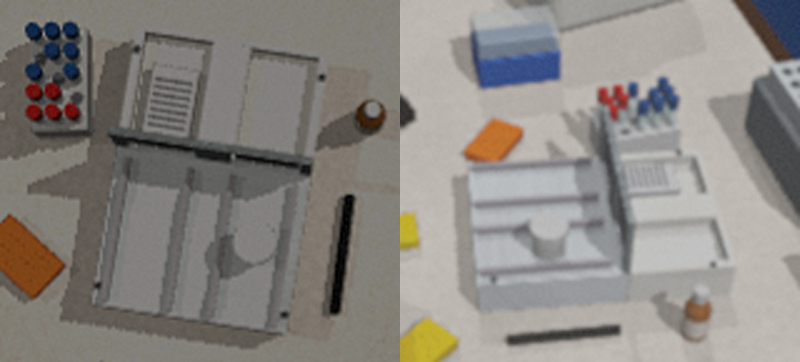

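The mailer lies flat in the left bay at (170,100). No flap shows behind the lintel, so it is shut. The pot, rack, pen and dropper are where they were. Handing in.

```bash
python3 -c "
from h import *
print(r.close_job())"
```

```text
the job is handed in; nothing more can be done
None
```

The mailer was pushed under the left flap and lies flat in its tray bay; the fingers are withdrawn, the flap looks shut in the camera views, the pot and neighbouring items look unmoved, and the job was handed in at about 12 s.

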